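Take the worn lap off the graver hone

TASK

Take the worn lap (the disc with the dark band) off the graver hone: first swing the arm of the graver rest by its handle anticlockwise, clear of the lap, and leave it there; then slacken the clamp knob in the middle, whose thread may be left- or right-handed with nothing to show which, so try it and turn it the way that gives, about a quarter turn, as far as it goes. Then turn the lap anticlockwise (seen from above) until the stud heads stand in the wide ends of its keyhole slots and lift it straight off over the knob. Lay it flat, without dropping it, in the cork-lined tray that stands empty, and leave the spare lap and everything else on the bench where it is.

Things in the scene. Friction and masses are not known exactly. Their poses are not given: they have to be found in the camera images.
- hone: graver hone: grey-blue housing 212 x 192 mm, 54 mm high, fixed to the bench. Origin: centre of its underside, on the spindle axis; z up, -x is its front (switch, speed knob). The platter that carries the lap is 128 mm wide; it and the spindle are locked and do not turn.
- guide_post (a point): top of the fixed steel post, 12 mm thick, on the hone's far right corner, 163 mm above the bench and 118 mm from the spindle axis; the graver rest's arm swings round its axis
- rest_handle (a point): middle of the upright black round handle (14 mm thick, 124 to 160 mm above the bench) on the arm of the graver rest, 70 mm from the post's axis. The level aluminium arm, 13 mm wide, lies 111 to 125 mm above the bench and reaches 90 mm from the post's axis, 20 mm wide at its tip. As found it lies over the lap and the collar
- rest_arm (a joint): angle of the graver rest's arm, rad: 0 pointing from the post straight at the spindle, positive anticlockwise seen from above, as far as 1.6; starts between 0 and 0.3. Light friction (0.12 N m); stays where left. From 0.7 on it lies wholly clear of the lap, 1.2 leaves good room
- stud_heads (a joint): height (m) of the three round stud heads over their place as found: 0 tight, up to 0.0048 with the knob fully slack. Heads 16 mm wide, 4 mm thick, on fixed shanks 42 mm from the spindle axis at 60, 180 and 300 degrees from the hone's x axis. As found they sit 2 mm down in round seats in the lap, which then can neither turn nor lift; from 0.003 they stand clear of the lap's top face
- hone_axis (a point): point on the hone's spindle axis at the top of the platter (70 mm above the bench), axes as the hone's
- knob_grip (a point): middle of the clamp knob's bar grip, on the spindle axis, 128 mm above the bench. The black bar is 38 mm long (along this point's x axis), 12 mm thick (along y) and 31 mm high (107 to 138 mm above the bench), over a round steel neck 26 mm wide. The point turns with the knob
- clamp_knob (a joint): angle of the clamp knob, rad: 0 as found (tight, bar along the hone's x axis), positive is anticlockwise seen from above. Only one direction, different from case to case, slackens it: that way it turns 1.45 rad against light friction (0.12 N m) to its end stop and stays where left; the other way it stops dead within 0.03 rad. It raises the stud heads and does not rise itself
- lap: worn lap on the hone: metal disc 136 mm wide, 8 mm thick, 0.3 to 0.6 kg, dark abrasive band round the edge, and in the middle an upright collar, 56 mm outer and 48 mm inner diameter, rising to 34 mm above the underside: the grip, across any diameter. Origin: centre of the underside, z up. As found its x axis is parallel to the hone's. Lift by 75 mm to clear the knob, which passes through the collar
- lap_hole (a point): centre of one of the three wide slot ends (21 mm holes) at the lap's top face, 42 mm from its axis. Each slot is an arc 9 mm wide; its narrow end with the seat lies 34 degrees (0.59 rad) anticlockwise of the hole. So the lap, turned 0.59 rad anticlockwise on the platter, has its holes round the stud heads, with 2.5 mm of play
- lap_collar (a point): middle of the lap's collar, on the lap's axis, 28 mm above the lap's underside (98 mm above the bench as found; collar top 104 mm, disc top 78 mm); axes as the lap's
- tray_empty: empty wooden tray, 164 x 164 mm outside, 152 x 152 mm inside, rim 22 mm high, fixed to the bench; cork floor 9 mm above the bench. Origin: centre of its underside; x and y along the sides. It may stand on the left or on the right of the hone.
- tray_spare: the same tray, on the other side of the hone, with the spare lap in it
- spare_lap: spare lap with a tan band, same shape and size as the worn one, lying in the other tray; must stay. Origin: centre of its underside.
- brass_brush: bystander: wooden brass-bristle brush, about 190 mm long, 25 mm high, back right; origin under its middle
- cork_block: bystander: brown cork block, 57 x 77 x 32 mm, behind the hone on the right; origin under its middle
- oil_bottle: bystander: amber bottle with a black cap, 39 mm wide, 80 mm tall, standing back left of the hone; origin: centre of its underside

How it is judged:
On the way, in this order (a step that is already met when the one before it is completed fails the run):
1. the arm of the graver rest is swung clear of the lap (at least 0.7 rad), the lap still in its place (value of joint rest_arm above 0.7 rad and z of lap in the frame of hone_axis below 0.004 m), for 0.1 s.
2. the clamp knob is slackened: turned at least 1.15 rad in the direction that gives, the lap still lying on the platter in its clamped position ((value of joint clamp_knob above 1.15 rad or value of joint clamp_knob below -1.15 rad) and z of lap in the frame of hone_axis below 0.004 m and angle between the x axis of lap and the x axis of hone, either way round below 0.25 rad), for 0.1 s.
3. the lap is turned to the wide ends of its slots (at least 0.5 rad) while lying on the platter (angle between the x axis of lap and the x axis of hone, either way round above 0.5 rad and z of lap in the frame of hone_axis below 0.006 m), for 0.05 s.
4. the lap is lifted clear of the stud heads, still level and over the hone (z of lap in the frame of hone_axis above 0.03 m and horizontal distance between lap and hone_axis below 0.03 m and angle between lap's own z axis and vertical below 0.3 rad), for 0.02 s.
At the end, for the whole second after the job is handed in: the worn lap lies flat on the cork of the empty tray: its centre within 14 mm of the tray's, its underside 6 to 13 mm above the bench, tilted less than 0.06 rad, collar up, at rest; the clamp knob is still slack (at least 1.15 rad from tight) and the rest arm still swung clear (at least 0.7 rad) (horizontal distance between lap and tray_empty below 0.014 m and z of lap in the frame of tray_empty between 0.006 and 0.013 m and angle between lap's own z axis and vertical below 0.06 rad and linear speed of lap below 0.02 m/s and angular speed of lap below 0.1 rad/s and (value of joint clamp_knob above 1.15 rad or value of joint clamp_knob below -1.15 rad) and value of joint rest_arm above 0.7 rad); the robot touches nothing.
It fails at once if a bystander or the spare lap is moved by more than 20 mm (distance of any of brass_brush, cork_block, oil_bottle, spare_lap from where it was at the start of the episode above 0.02 m).
It fails at once if the lap is dropped or thrown (faster than 0.9 m/s) or tipped by more than 0.5 rad (linear speed of lap above 0.9 m/s or angle between lap's own z axis and vertical above 0.5 rad).
It also fails if it takes over 61 s, if anything falls off the work surface, if the arm or the gripper's body presses on something with over 40 N, if the wrist force passes 120 N, or if a joint passes its speed limit or range.

ROBOT

A 6-joint arm with a two-finger parallel gripper is mounted at the origin on a cart in front of the work surface, level with it; the furniture and walls round the work are solid. World frame = base frame: x ahead of the robot, y to its left, z up, the work surface at z = 0. Lengths are in m, angles in rad, forces in N, time in s.
With the tool pointing down it reaches from about 0.275 to 0.825 m from the base axis. Payload 4.9 kg.
Tool frame: the origin (TCP) lies between the finger pads; the fingertips stand 22 mm ahead of it and the grasp point (between the pads) lies 3 mm ahead of it; x points along the fingers, y is the direction in which the jaws open and shut, and the axes are right-handed (so a half turn about x gives the same grasp; the last joint's range is limited). The gripper opens to 85 mm and grips with 20 to 120 N. Pads are 22 mm wide; open, the fingers measure 114 mm over their backs; the gripper's body (76 mm by 85 mm) begins 54 mm behind the grasp point. The pads swing forward as they close: fully open they stand 13 mm farther back than shut.
Start: joints at [-1.374, 0.326, -0.193, 1.052, 0, 1.437], TCP at [0.179, -0.52, 0.253] pointing down, gripper open.
Joint ranges: [-2.65, 2.65], [-0.97, 1.79], [-1.3, 1.35], [-1.93, 2.1], [-1.47, 1.37], [-3.14, 3.14]. Speed limits (rad/s): [2.57, 2.57, 3.14, 3.14, 3.14, 3.14].

INTERFACE

Orientations are given as a unit quaternion [x, y, z, w].
In Python, from plant import manip gives the robot as it stands.
- The arm moves only by the tool carry_out, never from a script. Its argument "motion" is text: rows parted by semicolons, each of 7 numbers parted by spaces: the turn, a rotation vector about the world's x, y, z in rad, then the shift along the world's x, y, z in mm, then the opening, from 0 (shut) to 1 (fully open). A call has 1 to 20 rows; each row is the pose to reach, as a shift and turn from the pose commanded when the call began; what a row does not reach only later rows make up. A row lasts 1/12 s, in which the tool goes at most 41.7 mm and 7.16 degrees, less where a joint would pass 70% of its speed; a pose out of reach is approached as far as the arm can. A call with a gripper value outside its range is refused whole. The fingers move at their own pace and stop on an object; "squeeze" is the grip in N (left out, the last holds). Time passes only in rows, so rows that repeat a pose let the fingers close. It gives the time, the measured TCP pose, the force and the opening at its end, in the units of the state.
- manip.sense(): the state, without advancing time (a new reading comes with each control period).
- manip.get_image(name): name is "side" or "top" or "wrist"; returns a dict with "frame" (400x640x3 uint8, blue, green, red), "mtx" (3x3 intrinsics, pixels), "R" (3x3) and "t" (3): a world point X has camera coordinates R X + t. Camera axes: x right, y down, z forward; pixel columns grow to the right and rows downward; lengths in m; the calibration is good to about 2 mm. The wrist camera is an equidistant fisheye: a pixel r from the principal point sees the ray r / f radians off the axis. A picture is of the moment at which its call begins. There is no depth.
- manip.hand_in(): hands the job in, once; it reports no verdict.
The state is a dict: "time_s": time; "joint_positions": joint angles; "joint_vel": joint speeds; "effort": joint torques, N m; "tcp_pos": TCP position; "tool_rot": TCP orientation; "wrist_force": force on the tool from outside, world axes, zero at the start; "torque": the same for the moment, N m; "finger_gap": opening from 0.0 (shut) to 1.0 (fully open).
Only numpy, scipy, OpenCV 4.12 (cv2) and the standard library are available. Lean on these libraries where they do the work, as an engineer would, in place of code of your own. Each camera call takes 0.05 s, during which the arm holds its last target.

## Working session

There is one attempt and no reset: what is moved stays moved. The work goes in short steps, Python scripts to look and compute and a tool call to move; the robot and the scene stay as the last step left them, time stands still between calls to the robot, and variables do not carry over. Pictures are saved under pics/ and viewed, and the job is handed in when it is done.

Besides the shell and the picture viewer there is one more tool, called after ">>>" in YAML: its name, and indented under it one key for each argument. carry_out: Moves the arm, as the interface text tells. Its arguments: {"type":"object","properties":{"motion":{"type":"string"},"squeeze":{"type":"number"}},"required":["motion"]}

```bash
mkdir -p pics; ls; python3 - <<'E'
from plant import manip
import cv2
s=manip.sense();print(s)
for n in("top","side","wrist"):
    d=manip.get_image(n);cv2.imwrite(f"pics/{n}0.png",d["frame"]);print(n,d["mtx"],d["R"],d["t"])
E
```

```text
pics
{'time_s': 0.0, 'joint_positions': array([-1.37415616e+00,  3.26944826e-01, -1.93618387e-01,  1.05203270e+00,
       -1.28630826e-05,  1.43660960e+00]), 'joint_vel': array([-1.61530853e-04,  5.65210907e-04,  9.38025489e-04,  9.97130410e-05,
        1.57262417e-03, -2.62811336e-03]), 'effort': array([-1.56255559e-03, -4.43393791e+01,  2.62444317e+01,  1.54603942e-02,
       -1.46617194e-04, -5.39381915e-06]), 'tcp_pos': array([ 0.17855463, -0.51960107,  0.25248822]), 'tool_rot': array([-0.69743034, -0.11706806,  0.69747916, -0.11579647]), 'wrist_force': array([-0.25255344, -0.2913267 ,  0.09676675]), 'torque': array([ 0.008791  ,  0.0153814 , -0.03804625]), 'finger_gap': 1.0013771374053833}
top [[424.11286505   0.         316.53953595]
 [  0.         424.11286505 204.14929076]
 [  0.           0.           1.        ]] [[ 2.50222991e-02 -9.99686644e-01  7.05830452e-04]
 [-9.92594448e-01 -2.49287228e-02 -1.18889954e-01]
 [ 1.18870295e-01  2.27429660e-03 -9.92907186e-01]] [-0.00267239  0.63534679  1.40506905]
side [[457.20721938   0.         316.32381141]
 [  0.         457.20721938 199.80499456]
 [  0.           0.           1.        ]] [[-0.93370962 -0.3579832   0.00586229]
 [-0.24654117  0.63099539 -0.73556935]
 [ 0.25962239 -0.68825347 -0.67742407]] [0.55463173 0.2306279  1.11856498]
wrist [[309.70691629   0.         318.661765  ]
 [  0.         309.70691629 196.08208469]
 [  0.           0.           1.        ]] [[ 3.25361486e-01 -9.45589462e-01 -6.87139153e-04]
 [-8.92745948e-01 -3.07418280e-01  3.29391369e-01]
 [-3.11680246e-01 -1.06557825e-01 -9.44193229e-01]] [-0.54896303 -0.04293859  0.38091203]
```

View pics/top0.png

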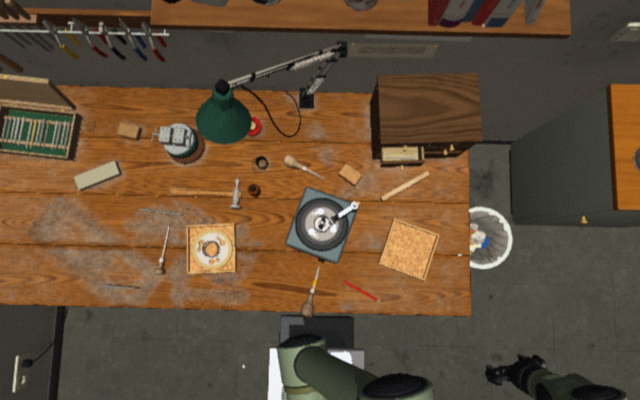

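View pics/side0.png

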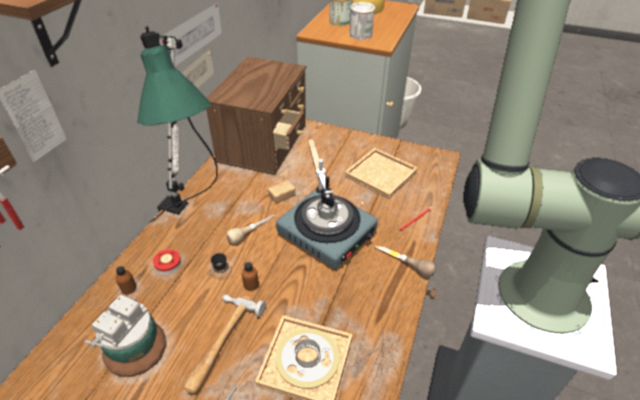

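The top view shows the hone near (320,225) with the rest arm running up and right to about (350,208). The empty tray is on the right at (408,249), and the spare is in the left tray at (211,249). I'll zoom in next.

```bash
python3 - <<'E'
import cv2,numpy as np
a=cv2.imread("pics/top0.png")[165:285,270:450];cv2.imwrite("pics/topz.png",cv2.resize(a,None,fx=4.4,fy=4.4,interpolation=cv2.INTER_CUBIC))
a=cv2.imread("pics/side0.png")[135:275,260:420];cv2.imwrite("pics/sidez.png",cv2.resize(a,None,fx=4.2,fy=4.2,interpolation=cv2.INTER_CUBIC))
E
```

```text
(no output)
```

View pics/topz.png

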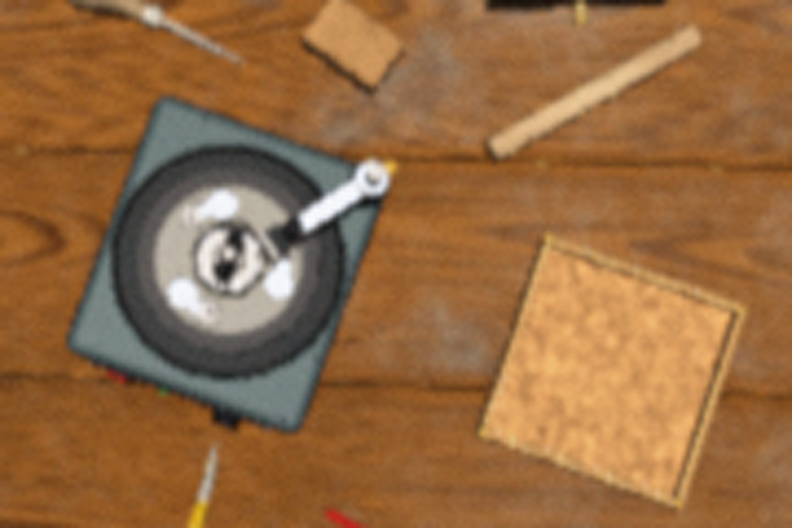

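View pics/sidez.png

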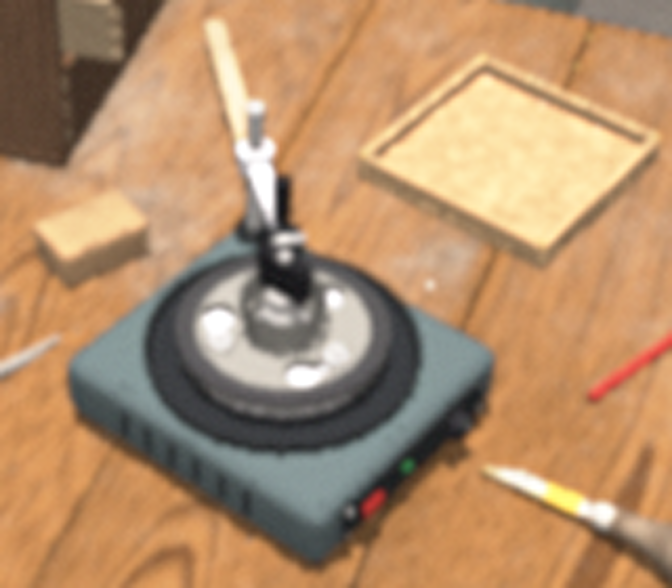

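View pics/wrist0.png

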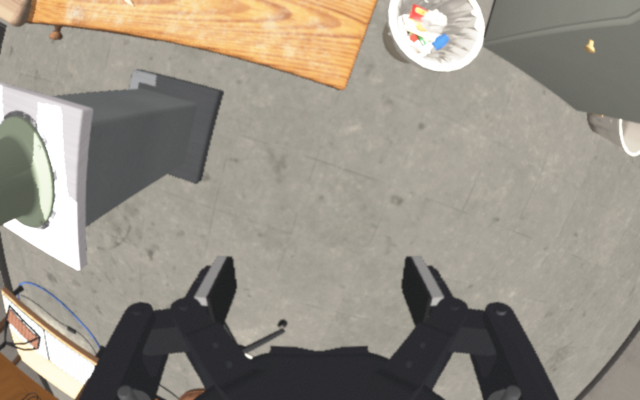

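```bash
cat > h.py <<'E'
import cv2,numpy as np
from plant import manip
def ray(d,u,v,z):
    K,R,t=d["mtx"],d["R"],d["t"]
    r=R.T@np.linalg.inv(K)@np.array([u,v,1.]);c=-R.T@t
    return c+r*(z-c[2])/r[2]
def proj(d,X):
    p=d["mtx"]@(d["R"]@np.asarray(X)+d["t"]);return p[:2]/p[2]
E
python3 - <<'E'
from h import *
np.set_printoptions(precision=4,suppress=True)
d=manip.get_image("top");f=d["frame"];hsv=cv2.cvtColor(f,cv2.COLOR_BGR2HSV)
c=lambda x,y:(x/4.4+270-.4,y/4.4+165-.4)
print("collar",ray(d,*c(228,257),.104)[:2]); print("post",ray(d,*c(373,178),.163)); print("handle",ray(d,*c(287,230),.160))
# dark lap disc
m=(hsv[...,2]<95)&(hsv[...,1]<60);m=m.astype('uint8');m[:165]=0;m[275:]=0;m[:,:280]=0;m[:,365:]=0
cs,_=cv2.findContours(m,0,2);k=max(cs,key=cv2.contourArea);(cx,cy),r=cv2.minEnclosingCircle(k);el=cv2.fitEllipse(cv2.convexHull(k));print("lap",cx,cy,r,el,ray(d,*el[0],.078))
# housing
m=((hsv[...,0]>80)&(hsv[...,0]<110)&(hsv[...,1]>35)).astype('uint8');m[:165]=0;m[280:]=0;m[:,:270]=0;m[:,365:]=0
m=cv2.morphologyEx(m,cv2.MORPH_OPEN,np.ones((2,2),'uint8'))
cs,_=cv2.findContours(m,0,2);k=np.vstack([q for q in cs if cv2.contourArea(q)>15])
W=np.array([ray(d,*p,.054)[:2] for p in k[:,0].astype(float)]).astype('float32');print("hone",cv2.minAreaRect(W*1000))
# trays: corners by colour
b=c(0,0)
for nm,(x0,x1) in dict(right=(375,445),left=(180,242)).items():
    m=((hsv[...,0]>10)&(hsv[...,0]<26)&(hsv[...,2]>165)).astype('uint8');mm=np.zeros_like(m);mm[212:288,x0:x1]=m[212:288,x0:x1]
    cs,_=cv2.findContours(mm,0,2);k=max(cs,key=cv2.contourArea)
    W=np.array([ray(d,*p,.022)[:2] for p in k[:,0].astype(float)]).astype('float32');print(nm,cv2.minAreaRect(W*1000))
for p in [(547,237),(745,308),(680,505),(482,433)]: print(ray(d,*c(*p),.022)[:2])
s=manip.get_image("side")
for X in ([0.545,-.007,.104],): print(proj(s,X),proj(d,X))
E
```

```text
collar [ 0.5664 -0.0042]
post [ 0.6204 -0.1045  0.163 ]
handle [ 0.5823 -0.0447  0.16  ]
lap 320.8857727050781 227.30661010742188 38.25319290161133 ((321.1438293457031, 228.94464111328125), (67.41409301757812, 71.7279052734375), 39.38768768310547) [ 0.5488 -0.004   0.078 ]Traceback (most recent call last):
  File "<stdin>", line 12, in <module>
    return _nx.concatenate(arrs, 0, dtype=dtype, casting=casting)
           ~~~~~~~~~~~~~~~^^^^^^^^^^^^^^^^^^^^^^^^^^^^^^^^^^^^^^^
ValueError: need at least one array to concatenate
```

```bash
python3 - <<'E'
from h import *
np.set_printoptions(precision=4,suppress=True)
d=manip.get_image("top");f=d["frame"];hsv=cv2.cvtColor(f,cv2.COLOR_BGR2HSV)
c=lambda x,y:(x/4.4+270-.4,y/4.4+165-.4)
print(hsv[192,308],hsv[245,290],hsv[225,300], hsv[250,408],hsv[250,380])
m=((hsv[...,0]>70)&(hsv[...,0]<125)&(hsv[...,1]>25)).astype('uint8');m[:165]=0;m[280:]=0;m[:,:270]=0;m[:,365:]=0
cs,_=cv2.findContours(m,0,2);print([cv2.contourArea(q) for q in cs][:20]);k=np.vstack([q for q in cs if cv2.contourArea(q)>15])
W=np.array([ray(d,*p,.054)[:2] for p in k[:,0].astype(float)]).astype('float32');print("hone",cv2.minAreaRect(W*1000))
for p in [(165,97),(68,345),(298,432),(385,190)]: print(ray(d,*c(*p),.054)[:2])
for p in [(547,237),(745,308),(680,505),(482,433)]: print(ray(d,*c(*p),.022)[:2])
# lap: gray dark excluding switch
m=((hsv[...,2]<100)&(hsv[...,1]<28)).astype('uint8');m[:195]=0;m[255:]=0;m[:,:290]=0;m[:,350:]=0
m=cv2.morphologyEx(m,cv2.MORPH_OPEN,np.ones((3,3),'uint8'))
cs,_=cv2.findContours(m,0,2);k=max(cs,key=cv2.contourArea);el=cv2.fitEllipse(cv2.convexHull(k));print("lap",el,ray(d,*el[0],.078))
v=f.copy();cv2.drawContours(v,[k],-1,(0,255,0),1);cv2.imwrite("pics/v.png",cv2.resize(v[165:285,270:450],None,fx=4,fy=4,interpolation=0))
E
```

```text
[ 85  24 126] [81 31 82] [90  4 68] [ 16 137 232] [ 14 163 136]
[0.0, 1.0, 558.5, 264.0]
hone ((564.0153198242188, -3.958770751953125), (184.12045288085938, 209.0489501953125), 71.03573608398438)
[0.6921 0.0466]
[0.5005 0.1147]
[ 0.4396 -0.0604]
[ 0.6244 -0.1234]
[ 0.5944 -0.253 ]
[ 0.543  -0.4067]
[ 0.3911 -0.3555]
[ 0.4419 -0.2035]
lap ((321.3014221191406, 224.2530975341797), (52.900367736816406, 53.5597038269043), 125.31131744384766) [ 0.5642 -0.0042  0.078 ]
```

View pics/v.png

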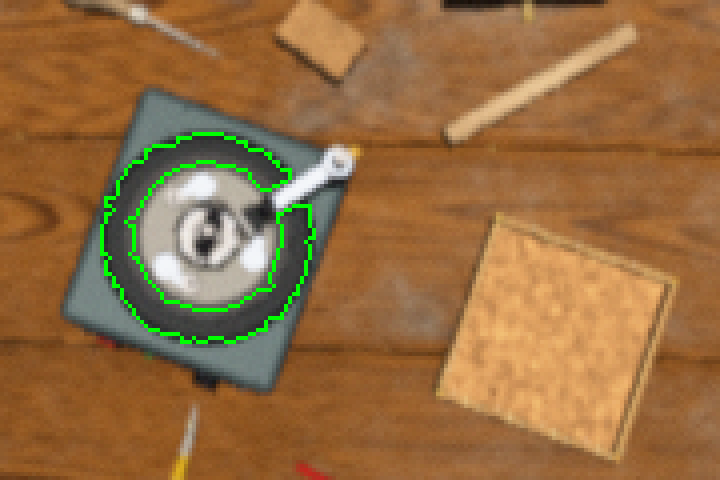

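```bash
python3 - <<'E'
from h import *
from scipy.spatial.transform import Rotation as Ro
np.set_printoptions(precision=4,suppress=True)
s=manip.sense();R=Ro.from_quat(s["tool_rot"]).as_matrix();print(R,np.degrees(np.arctan2(R[1,1],R[0,1])))
d=manip.get_image("side")
c=lambda x,y:(x/4.2+260-.4,y/4.2+135-.4)
print("post",ray(d,*c(256,105),.163)); print("handle",ray(d,*c(284,180),.160));
# wrist cam in tool frame
w=manip.get_image("wrist");Rw=w["R"]@R;tw=w["t"]+w["R"]@s["tcp_pos"];print(Rw,tw)
for X in ([.565,-.004,.104],[.622,-.107,.163],[.583,-.0475,.160],[.4926,-.3047,.022]): print(proj(d,X), (proj(d,X)-[260,135])*4.2)
E
```

```text
[[-0.0002  0.3248 -0.9458]
 [ 0.0008 -0.9458 -0.3248]
 [-1.     -0.0008 -0.0001]] -71.04673846937747
post [ 0.6231 -0.1052  0.163 ]
handle [ 0.5815 -0.0441  0.16  ]
[[-0.0011  1.     -0.0006]
 [-0.3296  0.0002  0.9441]
 [ 0.9441  0.0012  0.3296]] [0.0003 0.0406 0.1422]
[327.4442 204.5044] [283.2657 291.9183]
[321.1501 159.3034] [256.8306 102.0743]
[327.1282 176.5398] [281.9385 174.467 ]
[381.0041 168.3154] [508.2172 139.9248]
```

>>> carry_out:
  motion: "0 0 0.6 100 118 3 0.6;0 0 1.2 200 236 3 0.6;0 0 2.474 403 475 3 0.6;0 0 2.474 403 475 3 0.6;0 0 2.474 403 475 3 0.6;0 0 2.474 403 475 3 0.6;0 0 2.474 403 475 3 0.6;0 0 2.474 403 475 3 0.6;0 0 2.474 403 475 3 0.6;0 0 2.474 403 475 3 0.6;0 0 2.474 403 475 3 0.6;0 0 2.474 403 475 3 0.6;0 0 2.474 403 475 3 0.6;0 0 2.474 403 475 3 0.6;0 0 2.474 403 475 3 0.6;0 0 2.474 403 475 3 0.6;0 0 2.474 403 475 3 0.6;0 0 2.474 403 475 3 0.6;0 0 2.474 403 475 3 0.6;0 0 2.474 403 475 3 0.6"
  squeeze: 30

```text
time_s: 2.02
tcp_pos: [0.5817, -0.0449, 0.2561]
tool_rot: [0.116, 0.698, -0.116, 0.697]
wrist_force: [-0.1, 0.1, -0.3]
finger_gap: 0.596
```

```bash
cat >> h.py <<'E'
from scipy.spatial.transform import Rotation as Ro
def st():
    s=manip.sense();R=Ro.from_quat(s["tool_rot"]).as_matrix()
    print(s["time_s"],"tcp",s["tcp_pos"].round(4),"jaw",np.degrees(np.arctan2(R[1,1],R[0,1])).round(2),"x",R[:,0].round(3),"F",s["wrist_force"].round(1),"T",s["torque"].round(2),"gap",round(s["finger_gap"],3),"q",s["joint_positions"].round(3))
def wray(w,u,v,z):
    K=w["mtx"];p=np.array([(u-K[0,2])/K[0,0],(v-K[1,2])/K[1,1]]);th=np.linalg.norm(p)
    r=np.array([*(p/th*np.sin(th)),np.cos(th)]);r=w["R"].T@r;c=-w["R"].T@w["t"]
    return c+r*(z-c[2])/r[2]
def wproj(w,X):
    q=w["R"]@np.asarray(X)+w["t"];th=np.arctan2(np.hypot(q[0],q[1]),q[2]);a=q[:2]/np.hypot(q[0],q[1])*th
    return a*w["mtx"][0,0]+w["mtx"][:2,2]
E
python3 - <<'E'
from h import *
st()
w=manip.get_image("wrist");cv2.imwrite("pics/w1.png",w["frame"])
np.savez("w1.npz",**w)
for X in ([.565,-.004,.104],[.622,-.105,.163],[.583,-.0455,.160]): print(wproj(w,X))
E
```

```text
2.0167 tcp [ 0.5817 -0.0449  0.2561] jaw 71.06 x [-0.  0. -1.] F [-0.1  0.1 -0.3] T [-0.02 -0.05 -0.02] gap 0.596 q [-0.204  0.387 -0.096  1.088 -0.     0.127]
[355.270057   155.27794661]
[265.43761958 273.73002278]
[317.99369131 209.88753962]
```

View pics/w1.png

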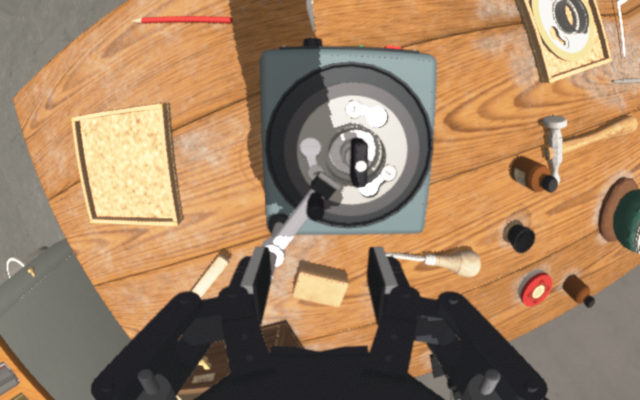

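```bash
python3 - <<'E'
from h import *
a=cv2.imread("pics/w1.png")[90:290,240:440];cv2.imwrite("pics/w1z.png",cv2.resize(a,None,fx=3,fy=3,interpolation=cv2.INTER_CUBIC))
E
```

```text
(no output)
```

View pics/w1z.png

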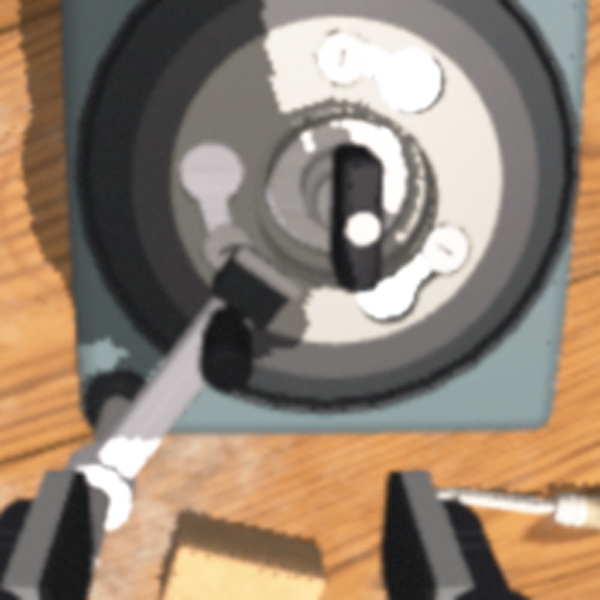

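```bash
python3 - <<'E'
from h import *
w=dict(np.load("w1.npz"));np.set_printoptions(precision=4,suppress=True)
c=lambda x,y:(x/3+240-.33,y/3+90-.33)
print("handle",wray(w,*c(227,372),.16),"post",wray(w,*c(115,505),.163),"knobtop",wray(w,*c(357,217),.138),"ends",wray(w,*c(357,148),.138),wray(w,*c(357,288),.138),"collar",wray(w,*c(352,197),.104))
for X in ([.565,-.004,.138],[.622,-.105,.163]):print((wproj(w,X)-[240,90])*3)
E
```

```text
handle [ 0.5853 -0.0484  0.16  ] post [ 0.611 -0.089  0.163] knobtop [ 0.5631 -0.0046  0.138 ] ends [0.5455 0.0008 0.138 ] [ 0.582  -0.0103  0.138 ] collar [ 0.5655 -0.0025  0.104 ]
[360.2276 221.7501]
[ 76.3129 551.1901]
```

>>> carry_out:
  motion: "0 0 0 1 -2 -40 0.5;0 0 0 1 -2 -80 0.5;0 0 0 1 -2 -99 0.5;0 0 0 1 -2 -99 0.5;0 0 0 1 -2 -99 0.5;0 0 0 1 -2 -99 0;0 0 0 1 -2 -99 0;0 0 0 1 -2 -99 0;0 0 0 1 -2 -99 0;0 0 0 1 -2 -99 0;0 0 0 1 -2 -99 0"
  squeeze: 30

```text
time_s: 2.98
tcp_pos: [0.5842, -0.0478, 0.1595]
tool_rot: [0.118, 0.696, -0.119, 0.699]
wrist_force: [-1.2, -1.4, 6.0]
finger_gap: 0.146
```

>>> carry_out:
  motion: "0 0 0 -2 -1 3 0;0 0 0 -9.5 -7.6 3 0;0 0 0 -17.6 -16.7 3 0;0 0 0 -24 -27.2 3 0;0 0 0 -28.5 -38.5 3 0;0 0 0 -30.9 -50.5 3 0;0 0 0 -31.2 -62.7 3 0;0 0 0 -29.4 -74.7 3 0;0 0 0 -27.4 -81.8 3 0;0 0 0 -27.4 -81.8 3 0;0 0 0 -27.4 -81.8 3 0"

```text
time_s: 3.9
tcp_pos: [0.5544, -0.1289, 0.1598]
tool_rot: [0.119, 0.698, -0.119, 0.696]
wrist_force: [-2.2, -0.3, -3.7]
finger_gap: 0.146
```

>>> carry_out:
  motion: "0 0 0 0 0 0 0.5;0 0 0 0 0 0 0.5;0 0 0 0 0 0 0.5;0 0 0 0 0 40 0.5;0 0 0 0 0 75 0.5;0 0 0 3 42 80 0.5;0 0 0 6 84 80 0.5;0 0 0 9 124.5 80 0.5;0 0 0 9 124.5 80 0.5;0 0 0 9 124.5 80 0.5"
  squeeze: 50

```text
time_s: 4.73
tcp_pos: [0.5647, -0.0023, 0.241]
tool_rot: [0.117, 0.697, -0.117, 0.698]
wrist_force: [0.2, -0.5, 0.1]
finger_gap: 0.498
```

```bash
python3 - <<'E'
from h import *
st();w=manip.get_image("wrist");np.savez("w2.npz",**w)
a=w["frame"][60:260,220:420];cv2.imwrite("pics/w2.png",cv2.resize(a,None,fx=3,fy=3,interpolation=cv2.INTER_CUBIC))
for X in ([.5645,-.004,.138],[.5645,-.004,.104],[.622,-.106,.163]):print((wproj(w,X)-[220,60])*3)
E
```

```text
4.7333 tcp [ 0.5647 -0.0023  0.241 ] jaw 70.96 x [ 0.002 -0.001 -1.   ] F [ 0.2 -0.5  0.1] T [ 0.06 -0.01  0.02] gap 0.498 q [-0.135  0.36  -0.175  1.033 -0.     0.198]
[287.87809687 435.18789892]
[288.95654568 393.53612416]
[ 16.32235932 751.0016447 ]
```

View pics/w2.png

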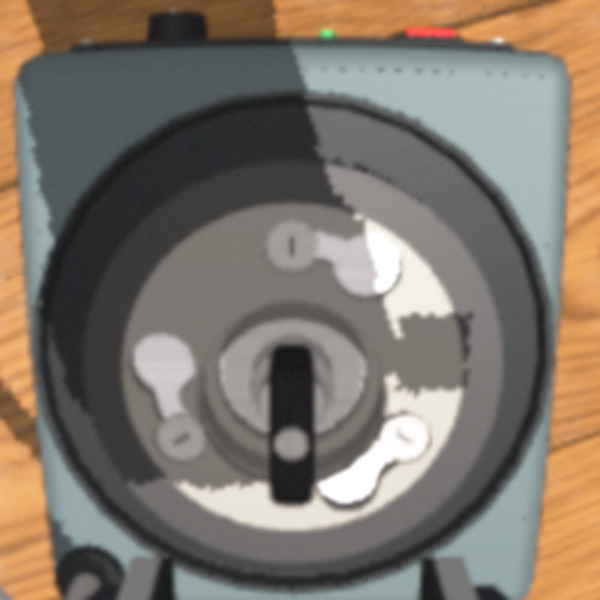

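>>> carry_out:
  motion: "0 0 0 0 -1 -40 0.5;0 0 0 0 -1 -80 0.5;0 0 0 0 -1 -106 0.5;0 0 0 0 -1 -106 0.5;0 0 0 0 -1 -106 0;0 0 0 0 -1 -106 0;0 0 0 0 -1 -106 0;0 0 0 0 -1 -106 0;0 0 0 0 -1 -106 0;0 0 0 0 -1 -106 0"
  squeeze: 50

```text
time_s: 5.62
tcp_pos: [0.5664, -0.0047, 0.1365]
tool_rot: [0.119, 0.696, -0.117, 0.699]
wrist_force: [3.2, 4.1, -3.8]
finger_gap: 0.128
```

```bash
python3 - <<'E'
from h import *
st()
E
```

```text
5.6167 tcp [ 0.5664 -0.0047  0.1365] jaw 70.74 x [ 0.005  0.002 -1.   ] F [ 3.2  4.1 -3.8] T [ 0.67 -0.35  0.01] gap 0.128 q [-0.14   0.456 -0.318  0.792  0.003  0.196]
```

>>> carry_out:
  motion: "0 0 0.06 0 0 0 0;0 0 0.12 0 0 0 0;0 0 0.12 0 0 0 0"

```text
time_s: 5.87
tcp_pos: [0.5664, -0.0048, 0.1366]
tool_rot: [0.079, 0.701, -0.077, 0.704]
wrist_force: [2.2, 5.1, -2.8]
finger_gap: 0.131
```

```bash
python3 - <<'E'
from h import *
st()
E
```

```text
5.8667 tcp [ 0.5664 -0.0048  0.1366] jaw 77.32 x [ 0.005  0.003 -1.   ] F [ 2.2  5.1 -2.8] T [ 1.03 -0.35 -2.45] gap 0.131 q [-0.141  0.455 -0.318  0.793  0.004  0.081]
```

>>> carry_out:
  motion: "0 0 -0.12 0 0 0 0;0 0 -0.24 0 0 0 0;0 0 -0.3 0 0 0 0;0 0 -0.3 0 0 0 0"

```text
time_s: 6.2
tcp_pos: [0.5663, -0.0047, 0.1364]
tool_rot: [0.182, 0.682, -0.18, 0.685]
wrist_force: [2.6, 4.2, -4.5]
finger_gap: 0.131
```

```bash
python3 - <<'E'
from h import *
st()
E
```

```text
6.2 tcp [ 0.5663 -0.0047  0.1364] jaw 60.29 x [ 0.005  0.002 -1.   ] F [ 2.6  4.2 -4.5] T [ 0.58 -0.34 -0.08] gap 0.131 q [-0.14   0.456 -0.318  0.792  0.003  0.379]
```

>>> carry_out:
  motion: "0 0 -0.12 0 0 0 0;0 0 -0.24 0 0 0 0;0 0 -0.36 0 0 0 0;0 0 -0.48 0 0 0 0;0 0 -0.6 0 0 0 0;0 0 -0.72 0 0 0 0;0 0 -0.84 0 0 0 0;0 0 -0.96 0 0 0 0;0 0 -1.08 0 0 0 0;0 0 -1.2 0 0 0 0;0 0 -1.28 0 0 0 0;0 0 -1.28 0 0 0 0"

```text
time_s: 7.2
tcp_pos: [0.5664, -0.0047, 0.1365]
tool_rot: [0.555, 0.44, -0.551, 0.441]
wrist_force: [2.6, 5.2, -1.4]
finger_gap: 0.128
```

```bash
python3 - <<'E'
from h import *
st()
E
```

```text
7.2 tcp [ 0.5664 -0.0047  0.1365] jaw -12.9 x [ 0.005  0.002 -1.   ] F [ 2.6  5.2 -1.4] T [ 0.84 -0.33  0.59] gap 0.128 q [-0.14   0.456 -0.318  0.792  0.003  1.656]
```

>>> carry_out:
  motion: "0 0 0 0 0 0 0.6;0 0 0 0 0 0 0.6;0 0 0 0 0 0 0.6;0 0 0 0 0 40 0.8;0 0 0.06 0 0 80 1;0 0 0.12 0 0 105 1;0 0 0.12 0 0 105 1;0 0 0.12 0 0 105 1"

```text
time_s: 7.87
tcp_pos: [0.5655, -0.006, 0.2416]
tool_rot: [0.527, 0.471, -0.525, 0.474]
wrist_force: [-0.8, -0.9, -1.1]
finger_gap: 1.006
```

```bash
python3 - <<'E'
from h import *
st();w=manip.get_image("wrist");np.savez("w3.npz",**w)
a=w["frame"][60:260,200:440];cv2.imwrite("pics/w3.png",cv2.resize(a,None,fx=3,fy=3,interpolation=cv2.INTER_CUBIC))
d=manip.get_image("side");cv2.imwrite("pics/s3.png",cv2.resize(d["frame"][120:270,230:430],None,fx=4,fy=4,interpolation=cv2.INTER_CUBIC))
for X in ([.566,-.004,.138],[.566,-.004,.104],[.622,-.106,.163]):print((wproj(w,X)-[200,60])*3)
E
```

```text
7.8667 tcp [ 0.5655 -0.006   0.2416] jaw -6.1 x [ 0.005 -0.001 -1.   ] F [-0.8 -0.9 -1.1] T [-0.    0.01 -0.05] gap 1.006 q [-0.141  0.359 -0.175  1.032 -0.     1.536]
[355.06824469 426.32800618]
[354.64682682 385.73649136]
[587.091567   766.94700664]
```

View pics/w3.png

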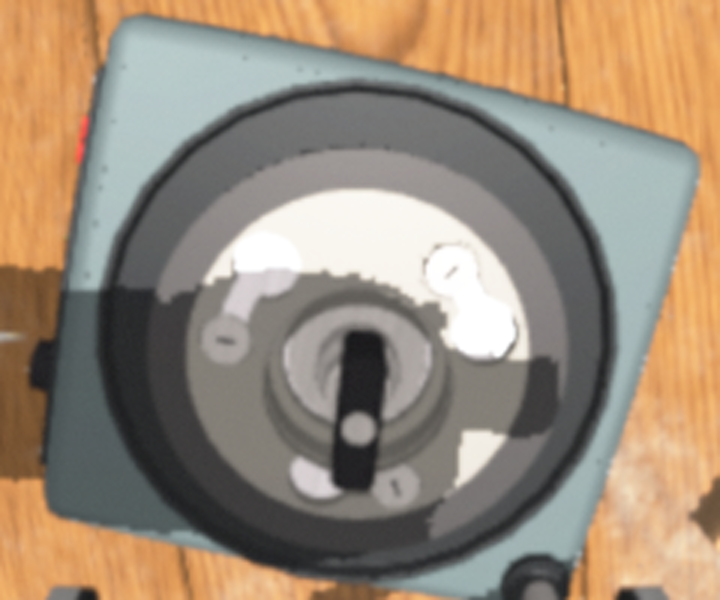

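View pics/s3.png

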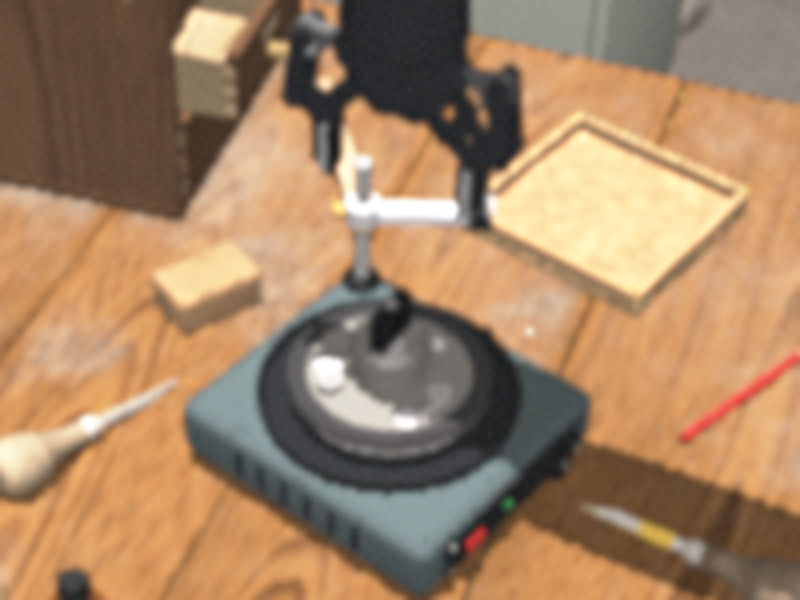

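```bash
python3 - <<'E'
from h import *
w=dict(np.load("w3.npz"));np.set_printoptions(precision=4,suppress=True)
c=lambda x,y:(x/3+200-.33,y/3+60-.33)
for z in(.07,):
  P=np.array([wray(w,*c(*p),z)[:2] for p in [(100,320),(613,320),(356,83),(356,578),(175,148),(545,155),(160,490),(540,500)]]);
  A=np.c_[2*P,np.ones(len(P))];s=np.linalg.lstsq(A,(P**2).sum(1),rcond=None)[0];print(s[:2],np.sqrt(s[2]+s[:2]@s[:2]))
# inner light plate circle edge at z .078 and collar top inner ring
for nm,z,pts in(("plate",.078,[(187,340),(528,340),(358,188),(350,520),(230,225),(500,235)]),("collin",.104,[(285,360),(432,360),(358,303),(300,325),(418,325),(300,405),(420,400)]),("collout",.104,[(268,370),(452,370),(358,290)])):
  P=np.array([wray(w,*c(*p),z)[:2] for p in pts]);A=np.c_[2*P,np.ones(len(P))];s=np.linalg.lstsq(A,(P**2).sum(1),rcond=None)[0];print(nm,s[:2],np.sqrt(s[2]+s[:2]@s[:2]))
E
```

```text
[ 0.5666 -0.0011] 0.08589306899873153
plate [ 0.5672 -0.0028] 0.05654766451235563
collin [0.5674 0.0014] 0.020928418651833376
collout [ 0.5675 -0.0023] 0.0270259170551951
```

>>> carry_out:
  motion: "0 0 0 0.5 2.5 -40 1;0 0 0 0.5 2.5 -80 1;0 0 0 0.5 2.5 -115 1;0 0 0 0.5 2.5 -134 1;0 0 0 0.5 2.5 -134 1;0 0 0 0.5 2.5 -134 1"
  squeeze: 45

```text
time_s: 8.47
tcp_pos: [0.5628, -0.0029, 0.1034]
tool_rot: [-0.525, -0.474, 0.527, -0.471]
wrist_force: [-0.6, -0.6, 0.4]
finger_gap: 1.001
```

```bash
python3 - <<'E'
from h import *
st();w=manip.get_image("wrist")
a=w["frame"][120:360,160:480];cv2.imwrite("pics/w4.png",cv2.resize(a,None,fx=2.5,fy=2.5,interpolation=cv2.INTER_CUBIC))
d=manip.get_image("side");cv2.imwrite("pics/s4.png",cv2.resize(d["frame"][150:250,270:390],None,fx=6,fy=6,interpolation=cv2.INTER_CUBIC))
E
```

```text
8.4667 tcp [ 0.5628 -0.0029  0.1034] jaw -6.09 x [-0.005  0.001 -1.   ] F [-0.6 -0.6  0.4] T [ 0.02 -0.03  0.02] gap 1.001 q [-0.136  0.495 -0.352  0.729 -0.     1.541]
```

View pics/w4.png

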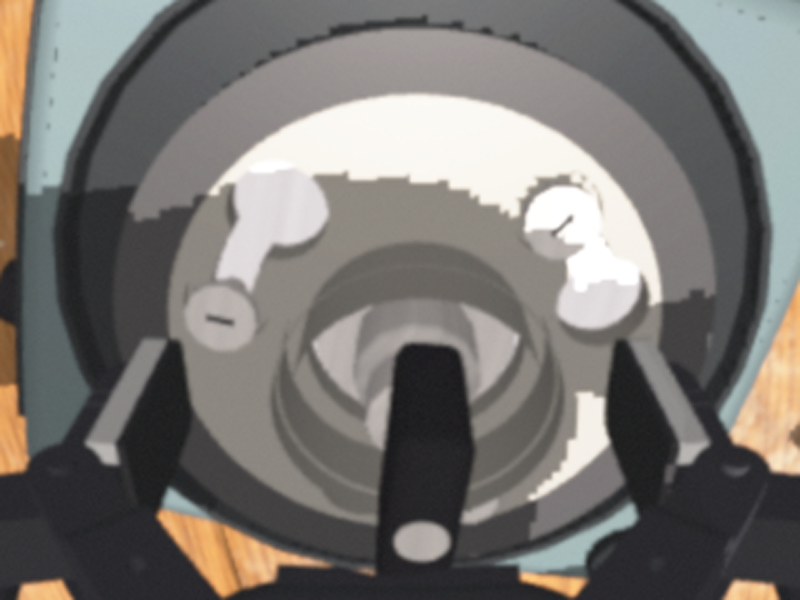

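View pics/s4.png

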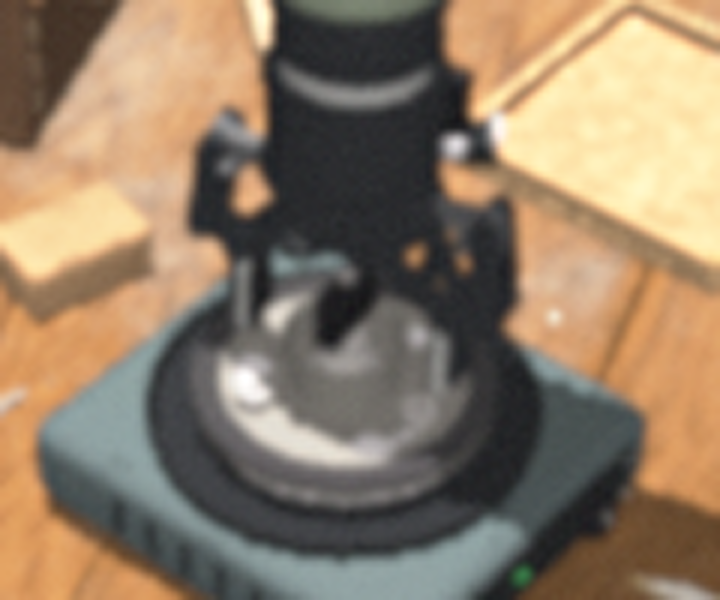

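>>> carry_out:
  motion: "0 0 0 3.5 0 0 1;0 0 0 3.5 0 0 0;0 0 0 3.5 0 0 0;0 0 0 3.5 0 0 0;0 0 0 3.5 0 0 0;0 0 0 3.5 0 0 0;0 0 0 3.5 0 0 0"
  squeeze: 45

```text
time_s: 9.15
tcp_pos: [0.5675, -0.0029, 0.1065]
tool_rot: [-0.526, -0.473, 0.526, -0.473]
wrist_force: [-5.1, 1.1, 7.9]
finger_gap: 0.636
```

```bash
python3 - <<'E'
from h import *
st();w=manip.get_image("wrist")
a=w["frame"][120:360,160:480];cv2.imwrite("pics/w5.png",cv2.resize(a,None,fx=2.5,fy=2.5,interpolation=cv2.INTER_CUBIC))
E
```

```text
9.15 tcp [ 0.5675 -0.0029  0.1065] jaw -6.07 x [-0.001 -0.    -1.   ] F [-5.1  1.1  7.9] T [0.1  1.07 0.03] gap 0.636 q [-0.135  0.496 -0.341  0.735 -0.     1.542]
```

View pics/w5.png

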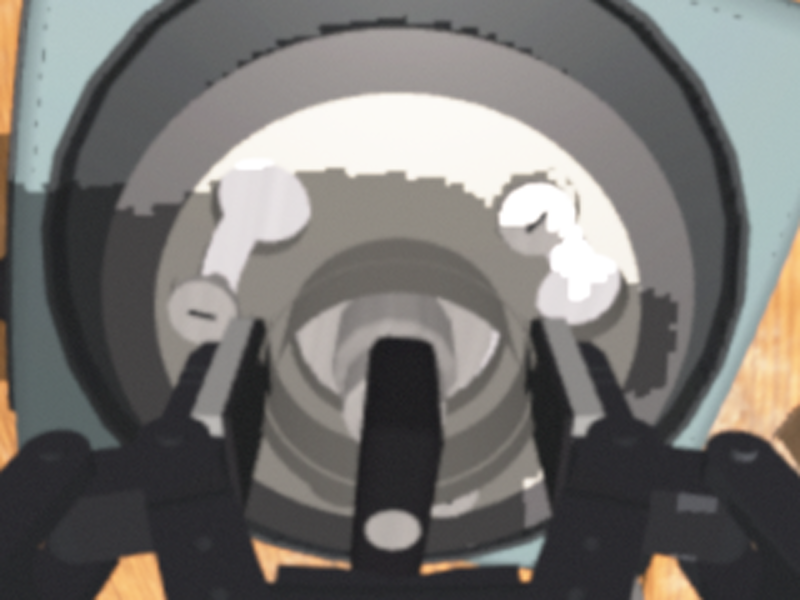

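>>> carry_out:
  motion: "0 0 0 0 0 0 0.8;0 0 0 0 0 0 0.8;0 0 0 -1 0 4 0.8;0 0 0 -1 0 4 0.8;0 0 0 -1 0 4 0;0 0 0 -1 0 4 0;0 0 0 -1 0 4 0;0 0 0 -1 0 4 0;0 0 0 -1 0 4 0"
  squeeze: 45

```text
time_s: 9.95
tcp_pos: [0.5673, -0.003, 0.11]
tool_rot: [0.526, 0.473, -0.526, 0.473]
wrist_force: [-2.1, -0.2, 6.8]
finger_gap: 0.629
```

```bash
python3 - <<'E'
from h import *
st()
E
```

```text
9.95 tcp [ 0.5673 -0.003   0.11  ] jaw -6.08 x [ 0. -0. -1.] F [-2.1 -0.2  6.8] T [ 0.08  0.46 -0.04] gap 0.629 q [-0.135  0.49  -0.339  0.741 -0.     1.541]
```

>>> carry_out:
  motion: "0 0 0.08 0 0 0 0;0 0 0.16 0 0 0 0;0 0 0.24 0 0 0 0;0 0 0.32 0 0 0 0;0 0 0.4 0 0 0 0;0 0 0.48 0 0 0 0;0 0 0.55 0 0 0 0;0 0 0.59 0 0 0 0;0 0 0.59 0 0 0 0"

```text
time_s: 10.7
tcp_pos: [0.5667, -0.0029, 0.11]
tool_rot: [0.365, 0.606, -0.365, 0.605]
wrist_force: [-5.1, -0.1, 7.5]
finger_gap: 0.629
```

```bash
python3 - <<'E'
from h import *
st();w=manip.get_image("wrist")
a=w["frame"][120:360,160:480];cv2.imwrite("pics/w6.png",cv2.resize(a,None,fx=2.5,fy=2.5,interpolation=cv2.INTER_CUBIC))
E
```

```text
10.7 tcp [ 0.5667 -0.0029  0.11  ] jaw 27.81 x [-0.001  0.    -1.   ] F [-5.1 -0.1  7.5] T [0.1  0.78 0.22] gap 0.629 q [-0.135  0.49  -0.34   0.742  0.     0.95 ]
```

View pics/w6.png

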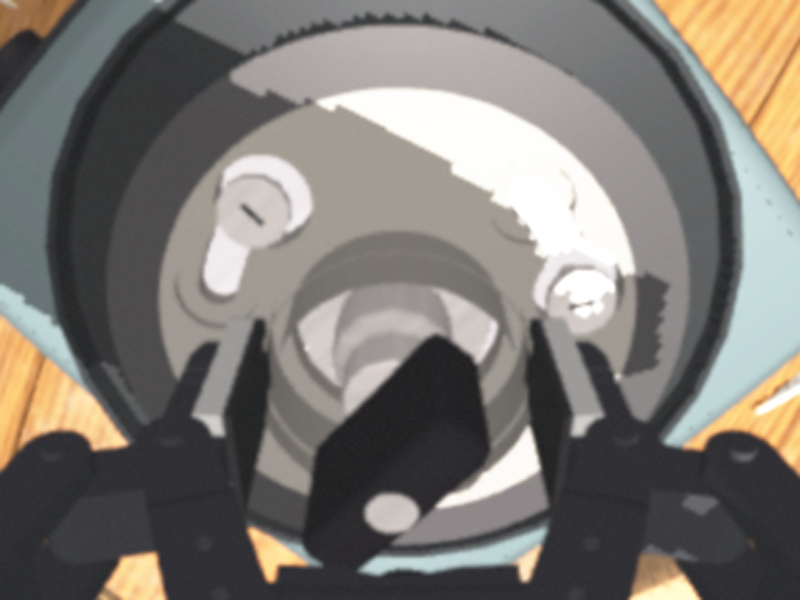

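>>> carry_out:
  motion: "0 0 0 0 0 4 0;0 0 0 0 0 8 0;0 0 0 0 0 12 0;0 0 0 0 0 16 0;0 0 0 0 0 16 0"
  squeeze: 60

```text
time_s: 11.17
tcp_pos: [0.5677, -0.0031, 0.1259]
tool_rot: [0.366, 0.605, -0.365, 0.606]
wrist_force: [0.0, 0.7, -4.3]
finger_gap: 0.628
```

```bash
python3 - <<'E'
from h import *
st();w=manip.get_image("wrist")
a=w["frame"][120:360,160:480];cv2.imwrite("pics/w7.png",cv2.resize(a,None,fx=2.5,fy=2.5,interpolation=cv2.INTER_CUBIC))
d=manip.get_image("side");cv2.imwrite("pics/s7.png",cv2.resize(d["frame"][150:250,270:390],None,fx=6,fy=6,interpolation=cv2.INTER_CUBIC))
E
```

```text
11.1667 tcp [ 0.5677 -0.0031  0.1259] jaw 27.73 x [ 0.001 -0.    -1.   ] F [ 0.   0.7 -4.3] T [-0.   -0.01 -0.01] gap 0.628 q [-0.135  0.472 -0.322  0.776 -0.     0.951]
```

View pics/w7.png

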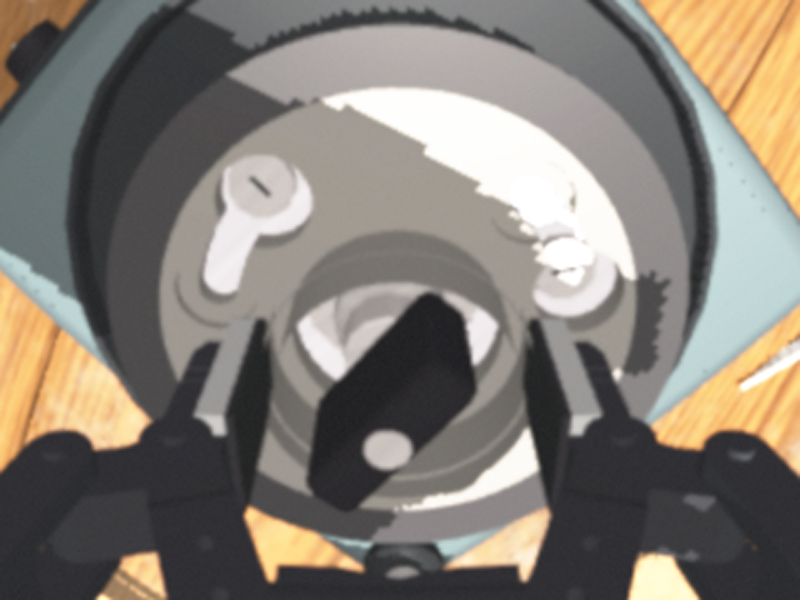

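View pics/s7.png

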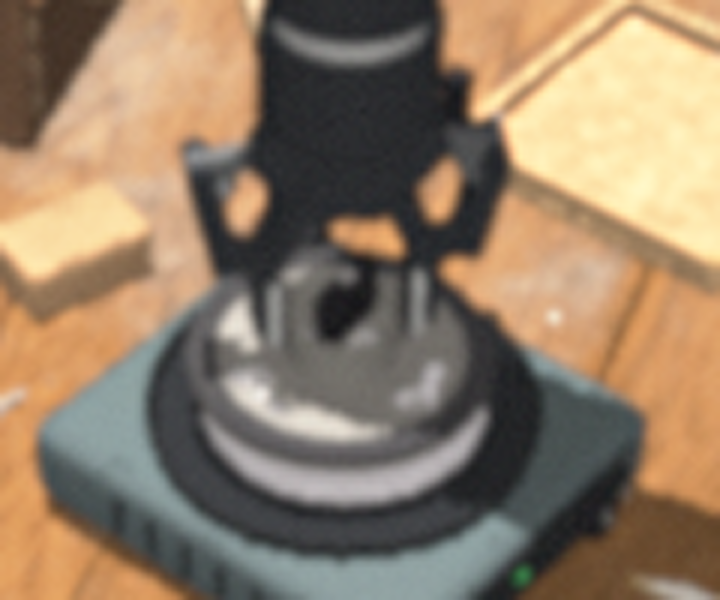

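>>> carry_out:
  motion: "0 0 0 0 0 15 0;0 0 0 0 0 40 0;0 0 0 0 0 65 0;0 0 0 0 0 90 0;0 0 0 0 0 112 0;0 0 0 0 0 115 0;0 0 0 -4 -15 115 0;0 0 0 -12 -45 115 0;0 0 0 -20 -80 115 0;0 0 0 -28 -115 115 0;0 0 0 -37 -150 115 0;0 0 0 -46 -185 115 0;0 0 0 -54 -220 115 0;0 0 0 -63 -255 115 0;0 0 0 -71 -285 115 0;0 0 0 -75 -302 115 0;0 0 0 -75 -302 115 0;0 0 0 -75 -302 115 0"

```text
time_s: 12.77
tcp_pos: [0.4913, -0.3055, 0.2385]
tool_rot: [0.367, 0.606, -0.366, 0.604]
wrist_force: [-0.3, 0.1, -4.3]
finger_gap: 0.628
```

```bash
python3 - <<'E'
from h import *
st();w=manip.get_image("wrist");np.savez("w8.npz",**w)
cv2.imwrite("pics/w8.png",w["frame"])
d=manip.get_image("top");cv2.imwrite("pics/t8.png",cv2.resize(d["frame"][165:295,270:450],None,fx=4.4,fy=4.4,interpolation=cv2.INTER_CUBIC))
E
```

```text
12.7667 tcp [ 0.4913 -0.3055  0.2385] jaw 27.6 x [-0.002  0.002 -1.   ] F [-0.3  0.1 -4.3] T [0.08 0.   0.02] gap 0.628 q [-0.684  0.39  -0.137  1.046  0.     0.405]
```

View pics/w8.png

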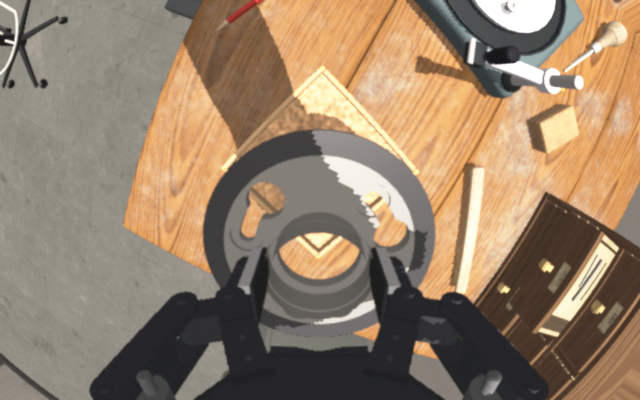

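View pics/t8.png

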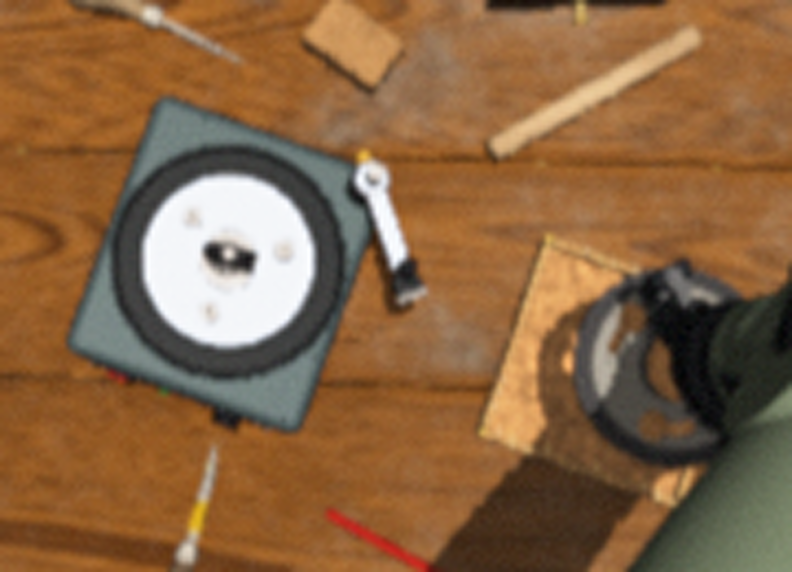

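```bash
python3 - <<'E'
from h import *
w=dict(np.load("w8.npz"));np.set_printoptions(precision=4,suppress=True)
P=[wray(w,*p,.022)[:2] for p in [(323,67),(418,173),(224,168)]];print(P,"centre",(P[1]+P[2])/2, np.linalg.norm(P[1]-P[2]))
P4=wray(w,319,253,.012)[:2];print(P4,(P4+P[0])/2,np.linalg.norm(P4-P[0]))
E
```

```text
[array([ 0.4429, -0.203 ]), array([ 0.5954, -0.2547]), array([ 0.3931, -0.3541])] centre [ 0.4943 -0.3044] 0.225394633472909
[ 0.544  -0.4051] [ 0.4934 -0.304 ] 0.2260056765416401
```

>>> carry_out:
  motion: "0 0 0 2 1 -20 0;0 0 0 2 1 -50 0;0 0 0 2 1 -80 0;0 0 0 2 1 -110 0;0 0 0 2 1 -140 0;0 0 0 2 1 -160 0;0 0 0 2 1 -172 0;0 0 0 2 1 -180 0;0 0 0 2 1 -180 0;0 0 0 2 1 -180 0"

```text
time_s: 13.7
tcp_pos: [0.4946, -0.3033, 0.0604]
tool_rot: [0.365, 0.606, -0.365, 0.605]
wrist_force: [-0.0, 0.1, -4.4]
finger_gap: 0.626
```

```bash
python3 - <<'E'
from h import *
st();w=manip.get_image("wrist");np.savez("w9.npz",**w)
cv2.imwrite("pics/w9.png",w["frame"])
E
```

```text
13.7 tcp [ 0.4946 -0.3033  0.0604] jaw 27.8 x [-0.  0. -1.] F [-0.   0.1 -4.4] T [-0.06 -0.02  0.06] gap 0.626 q [-0.677  0.574 -0.346  0.651  0.     0.408]
```

View pics/w9.png

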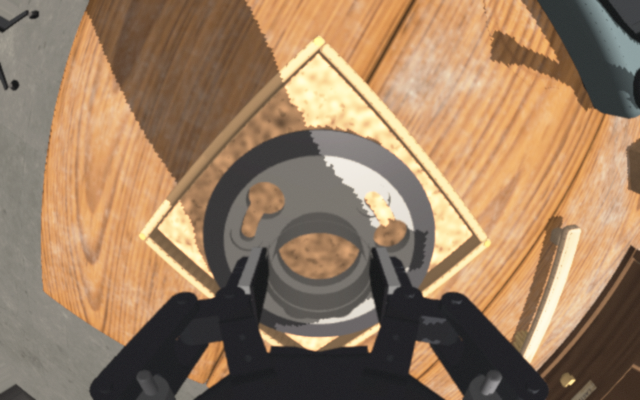

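>>> carry_out:
  motion: "0 0 0 -1 -1 -3 0;0 0 0 -1 -1 -6 0;0 0 0 -1 -1 -9 0;0 0 0 -1 -1 -10 0;0 0 0 -1 -1 -10 0"

```text
time_s: 14.17
tcp_pos: [0.493, -0.3049, 0.0501]
tool_rot: [0.366, 0.605, -0.366, 0.605]
wrist_force: [-0.3, 0.4, -4.4]
finger_gap: 0.628
```

>>> carry_out:
  motion: "0 0 0 0 0 -1 0;0 0 0 0 0 -2 0;0 0 0 0 0 -2 0"

```text
time_s: 14.42
tcp_pos: [0.4933, -0.3051, 0.0492]
tool_rot: [0.366, 0.605, -0.366, 0.605]
wrist_force: [-2.2, 2.3, 3.5]
finger_gap: 0.626
```

>>> carry_out:
  motion: "0 0 0 0 0 0 0.75;0 0 0 0 0 0 0.85;0 0 0 0 0 0 1;0 0 0 0 0 0 1;0 0 0 0 0 0 1;0 0 0 0 0 20 1;0 0 0 0 0 60 1;0 0 0 0 0 100 1;0 0 0 0 0 140 1;0 0 0 0 0 180 1;0 0 0 0 0 210 1;0 0 0 -50 -30 210 1;0 0 0 -50 -30 210 1"

```text
time_s: 15.5
tcp_pos: [0.4428, -0.3368, 0.2611]
tool_rot: [0.364, 0.604, -0.366, 0.607]
wrist_force: [-0.3, 0.2, -1.1]
finger_gap: 1.003
```

```bash
python3 - <<'E'
from h import *
st();w=manip.get_image("wrist");np.savez("w10.npz",**w)
cv2.imwrite("pics/w10.png",w["frame"])
d=manip.get_image("side");cv2.imwrite("pics/s10.png",cv2.resize(d["frame"][120:260,250:450],None,fx=4,fy=4,interpolation=cv2.INTER_CUBIC))
E
```

```text
15.5 tcp [ 0.4428 -0.3368  0.2611] jaw 27.76 x [ 0.002 -0.005 -1.   ] F [-0.3  0.2 -1.1] T [0.01 0.02 0.  ] gap 1.003 q [-0.782  0.329 -0.168  1.069 -0.002  0.304]
```

View pics/w10.png

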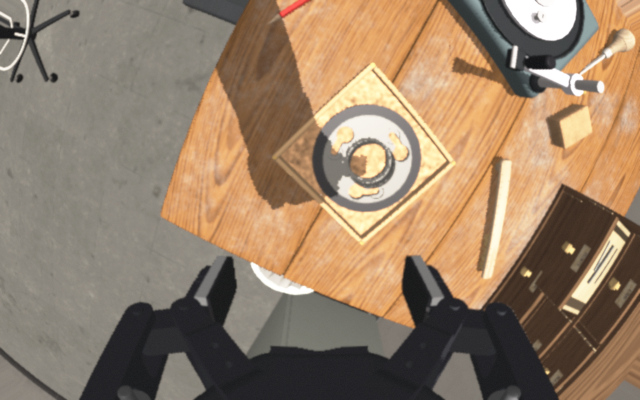

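View pics/s10.png

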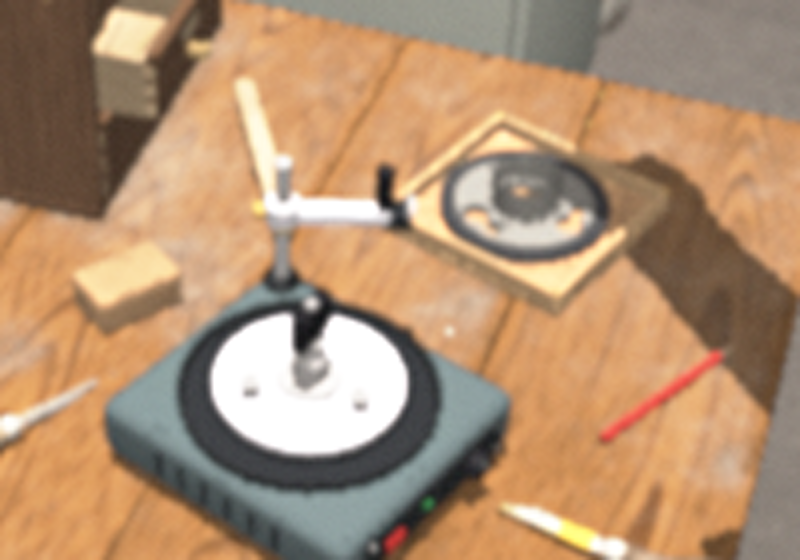

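```bash
python3 - <<'E'
from h import *
w=dict(np.load("w10.npz"));np.set_printoptions(precision=4,suppress=True)
P=np.array([wray(w,*p,.022)[:2] for p in [(373,64),(455,161),(364,243),(273,156)]]);print(P.mean(0))
L=np.array([wray(w,*p,.017)[:2] for p in [(313,158),(420,158),(367,104),(367,211)]]);print((L[0]+L[1])/2,(L[2]+L[3])/2,L.mean(0),np.linalg.norm(L[0]-L[1]),np.linalg.norm(L[2]-L[3]))
manip.hand_in()
E
```

```text
[ 0.493  -0.3031]
[ 0.4928 -0.3036] [ 0.4935 -0.306 ] [ 0.4932 -0.3048] 0.1330059650388004 0.13468514563993939
the job is handed in; nothing more can be done
```

The worn lap is off the hone and lying flat in the empty right-hand tray. The job was handed in at about 15.5 s of the 61 s allowed; the hand-in gives no verdict.

- **Rest arm:** I swung it anticlockwise by its handle to about 1.3 rad and left it there.
- **Clamp knob:** It would not turn anticlockwise. That try met 2.5 N m, and the pads slipped on the bar. It gave clockwise, and I turned it about 1.45 rad to its stop.
- **Lap:** I turned it 0.59 rad anticlockwise, saw the stud heads in the wide ends of the slots, and lifted it straight off over the knob. I lowered it until the wrist force showed contact with the cork, then released it and moved clear.

**Last checks:**
- The lap's centre measures about 2 mm from the tray's, against the 14 mm allowed.
- The lap appears flat in the pictures, which also show the rest arm still swung clear and the knob still slack.
- I saw no sign that a bystander had moved, but I compared them by eye and did not measure them. The last two pictures did not show the spare lap.

**Checks that disagreed:**
- Sightings of the hone's axis differed by 2 to 4 mm between views.
- While gripping the collar, the wrist read about 7 N upward. It stayed the same after I regripped 4 mm higher, so I took it for pad friction.

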